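Fit the sample-port flange on its studs and lock it

ROBOT

A 6-joint arm with a two-finger parallel gripper is mounted at the origin on the work surface. World frame = base frame: x ahead of the robot, y to its left, z up, the work surface at z = 0. Lengths are in m, angles in degrees, forces in N, time in s.
With the tool pointing down it reaches from about 0.325 to 0.85 m from the base axis. Payload 15.5 kg.
Tool frame: the origin (TCP) lies at the very end of the fingers, on their centre line; the grasp point (between the pads) lies arm.grip_depth behind it (arm.grip_depth is the distance from the TCP to the grasp point, in m); z points along the fingers, y is the direction in which the jaws open and shut (so a half turn about z gives the same grasp; the last joint's range is limited). The gripper opens to 91 mm and grips with 3 to 60 N. Pads are 32 mm wide; open, the fingers measure 118 mm over their backs; the gripper's body (76 mm by 178 mm) begins 60 mm behind the grasp point.
Start: joints at [62.596, 28.281, 77.091, -0, 74.628, -5.472], TCP at [0.233, 0.58, 0.214] pointing down, gripper open.
Joint ranges: [-166.48, 166.48], [-47.26, 123.95], [12.59, 153.08], [-70.14, 250.14], [6.76, 159.57], [-176.63, 176.63]. Speed limits (degrees/s): [108.29, 108.29, 147.25, 172.46, 172.46, 172.46].

INTERFACE

Orientations are given as a 3x3 rotation matrix whose columns are the frame's x, y, z axes.
In Python, from rig import arm gives the robot as it stands. Calls block until the motion is done:
- arm.move_to(position, orientation): joint-space move of the TCP to a pose.
- arm.move_l(position, orientation=None, feed=0.15): straight line of the TCP; orientation=None keeps the orientation; feed is the mean speed in m/s.
- arm.move_joints(angles): joint-space move.
- arm.grip(opening): finger opening in m; the grip force is fixed at half the most; returns when the fingers have stopped.
- arm.sleep(seconds).
- arm.solve_ik(position, orientation): joint angles nearest the present ones, or None.
- arm.snapshot(name): name is "scene" or "top"; returns the picture (480x640x3 uint8, red, green, blue); there is no depth.
- arm.get_calibration(name): a dict with "intrinsics" (3x3 intrinsics, pixels), "cam_to_world" (4x4, takes a point from camera to world coordinates). Camera axes: x right, y down, z forward; pixel columns grow to the right and rows downward; lengths in m; the calibration is good to about 2 mm. A picture is of the moment at which its call begins. get_calibration takes no time and is no camera call.
A pose or a line that the arm cannot do raises arm.Unreachable and nothing moves.
- arm.sign_off(): hands the job in, once; it reports no verdict.
Readings, each from a call of its own:
- arm.current_t(): time.
- arm.current_joint_positions(): joint angles.
- arm.current_dq(): joint speeds.
- arm.current_tau(): joint torques, N m.
- arm.current_ee_pos(): TCP position.
- arm.current_tool_rot(): TCP orientation.
- arm.current_force(): force on the tool from outside, world axes, zero at the start.
- arm.current_torque(): the same for the moment, N m.
- arm.current_width(): finger opening in m.
Only numpy, scipy, OpenCV 4.12 (cv2) and the standard library are available. Lean on these libraries where they do the work, as an engineer would, in place of code of your own. Each camera call takes 0.05 s, during which the arm holds its last target.

TASK

Pick up the square flange by its blue handle, put it over the steel port collar and turn it by feel, pressing only lightly, until its four holes find the studs and it slides down fully flush. Leave it there and then swing the red retaining dog all the way in over its edge. Leave the cup and the pans where they are and never force the flange against the station.

Things in the scene. Friction and masses are not known exactly. Their poses are not given: they have to be found in the camera images.
- flange_center (a point): loose aluminium square flange, 100 x 100 x 12 mm, 0.3 to 0.5 kg, lying flat on the table; point at the centre of the plate, half-way up (6 mm above its underside); z up, x along the handle, x and y along the plate's edges. Round bore of 51.5 mm at the centre, four 10.5 mm through holes at (+-38, +-38) mm. It fits in any of its four quarter turns
- flange_handle (a point): centre of the flange's blue bridge handle, on the bore's axis, 53 mm above the flange's underside: a bar 88 mm long (x), 14 mm wide (y), 14 mm high, on two posts of 10 mm at x = +-36 mm; free space of 34 mm between the bar and the plate
- port (a point): on the axis of the fixed station's port, at the level of the seat (31 mm above the table) where the flange's underside rests when home; z up, x and y along the deck's edges. Round it stand four brass studs of 8 mm, 14 mm above the seat, so a flange resting on their tips is 14 mm too high
- station: fixed measuring station: grey deck 25 mm high, 200 mm (x) by 270 mm (y from -170 to +100); origin under the port's axis at table level, same axes as the port. Its black stud ring has studs nominally at (+-38, +-38) mm, but always sits turned about the port's axis by 5 to 24 degrees anticlockwise from above, an unknown amount that no pose reports; it is stiff and does not turn in use
- dog (a joint): red retaining dog, a flat lever on the station: 0 rad = open (arm along the port's +x, clear of the flange), 1.57 = its stop, arm along +y over the edge of a seated flange, 2.5 mm above its top. Turns anticlockwise from above as it closes; light friction (1 N at the pin), stays where left. Arm 34 mm long, tail 40 mm. A flange that is not home blocks it
- dog_pin (a point): point on the axis of the black upright grip pin on the dog's tail: pin of 12 mm diameter, from 54 to 96 mm above the table, point at 79.5 mm; 40 mm from the pivot, opposite the arm (open: towards -x of the port from the pivot; closed: towards -y)
- cup_mid (a point): bystander: steel sample cup, 52 mm across, 36 mm high; point half-way up
- pan_a_mid (a point): bystander: aluminium sample pan, 58 mm across, 16 mm high; point half-way up
- pan_b_mid (a point): bystander: aluminium sample pan, 58 mm across, 16 mm high; point half-way up
- collar_top (a point): top of the steel port collar, on its axis, 24 mm above the seat; the collar is 50 mm across, its top 6 mm tapered to 42 mm; it enters the flange's bore before the studs are reached and centres it
- dog_pivot (a point): upright pivot axis of the dog, at the underside of the lever (45.5 mm above the table), at (0, -82) mm in the port's axes; axes as the port's

How it is judged (in metres and radians):
On the way, in this order (a step that is already met when the one before it is completed fails the run):
1. the flange is home on the studs, flush on its seat (z of flange_center in the frame of port below 0.0085 m and horizontal distance between flange_center and port below 0.003 m and angle between flange_center's own z axis and vertical below 0.03 rad), for 0.2 s.
2. the dog is swung in over the flange's edge (value of joint dog above 1.35 rad), for 0.2 s.
At the end, for the whole second after the job is handed in: The flange lies flush on its seat over the four studs (underside within 2.5 mm of the seat, within 3 mm of the port's axis, level within 1.7 degrees), the dog is swung in over its edge to within about 12 degrees of its stop (joint above 1.35 rad), and nothing is held (all of step 1 and z of flange_center in the frame of port above 0.003 m and value of joint dog above 1.35 rad); the robot touches nothing.
It fails at once if the flange is forced against the station (more than 40 N) (contact force between flange and station above 40 N).
It fails at once if the cup is disturbed (moved more than 20 mm) (distance of cup_mid from where it was at the start of the episode above 0.02 m).
It fails at once if a pan is disturbed (moved more than 20 mm) (distance of any of pan_a_mid, pan_b_mid from where it was at the start of the episode above 0.02 m).
It also fails if it takes over 72 s, if anything falls off the work surface, if the arm or the gripper's body presses on something with over 40 N, if the wrist force passes 120 N, or if a joint passes its speed limit or range.

## Working session

There is one attempt and no reset: what is moved stays moved. The work goes in short steps, each a Python script; the robot and the scene stay as the last script left them, time stands still between calls to the robot, and variables do not carry over. Pictures are saved under pics/ and viewed, and the job is handed in when it is done.

```bash
mkdir -p pics; ls
python3 - <<'E'
from rig import arm
import cv2,numpy as np
for n in("scene","top"):
    im=arm.snapshot(n);cv2.imwrite(f"pics/{n}0.png",im[:,:,::-1])
    c=arm.get_calibration(n);print(n,c["intrinsics"].tolist(),np.round(c["cam_to_world"],4).tolist())
print(arm.grip_depth,arm.current_t(),arm.current_width(),arm.current_tool_rot(),arm.current_force())
E
```

```text
pics
scene [[569.6605974711279, 0.0, 319.4974884868087], [0.0, 569.6605974711279, 237.7543087225982], [0.0, 0.0, 1.0]] [[0.5989, 0.5958, -0.5351, 1.0843], [0.8008, -0.4463, 0.3993, -0.3783], [-0.0009, -0.6677, -0.7444, 0.8006], [0.0, 0.0, 0.0, 1.0]]
top [[580.4132609671326, 0.0, 313.9182897380617], [0.0, 580.4132609671326, 244.5714565272662], [0.0, 0.0, 1.0]] [[-0.0267, -0.9945, 0.1014, 0.4561], [-0.9996, 0.0272, 0.0037, 0.0131], [-0.0064, -0.1013, -0.9948, 1.0321], [0.0, 0.0, 0.0, 1.0]]
0.0188 0.1 0.09121509898872211 [[-9.27624953e-01  3.73512629e-01 -5.13404804e-04]
 [ 3.73512959e-01  9.27624495e-01 -9.30435661e-04]
 [ 1.28717403e-04 -1.05485868e-03 -9.99999435e-01]] [ 0.2664969  -0.6491432   0.06223363]
```

View pics/scene0.png

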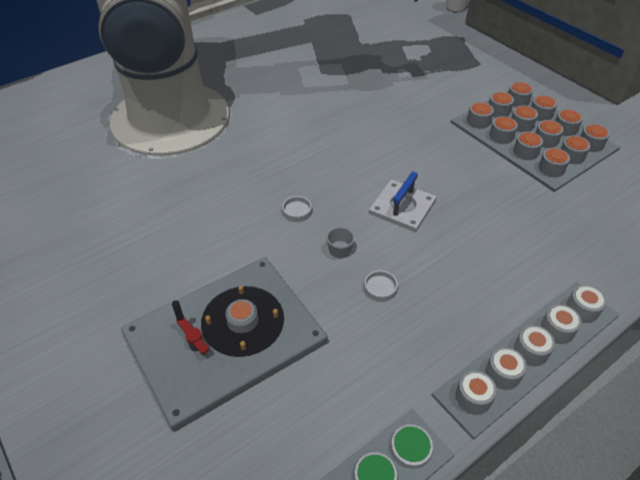

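View pics/top0.png

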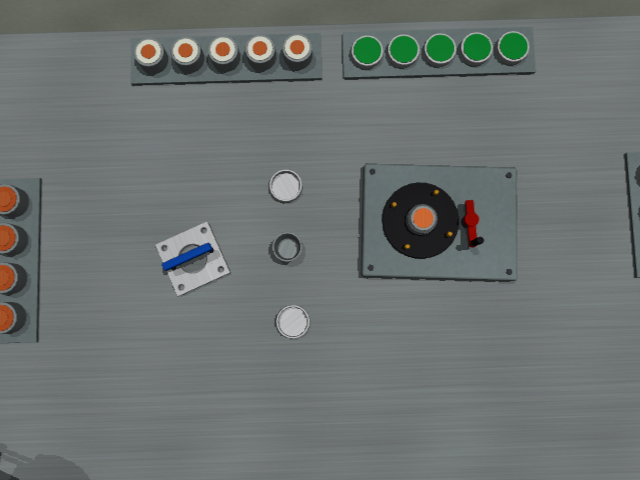

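The top picture shows the flange at about (193,258) with its blue bar, the cup at (287,249), and pans at (286,186) and (292,322). The port collar is at (423,219), the studs are at (394,204), (436,192), (450,234) and (407,246), the dog pivot is at (471,219), and the pin is near (479,240).

```bash
cat > h.py <<'E'
import cv2,numpy as np
from rig import arm
def ray(n,uv,z):
    c=arm.get_calibration(n);K=np.array(c["intrinsics"]);T=np.array(c["cam_to_world"])
    d=T[:3,:3]@np.linalg.solve(K,[uv[0],uv[1],1.]);o=T[:3,3]
    return o+d*(z-o[2])/d[2]
def proj(n,p):
    c=arm.get_calibration(n);K=np.array(c["intrinsics"]);T=np.array(c["cam_to_world"])
    q=K@(T[:3,:3].T@(np.array(p)-T[:3,3]));return q[:2]/q[2]
def blobs(m,amin=5):
    k,l,s,c=cv2.connectedComponentsWithStats(m.astype(np.uint8))
    return [(c[i],s[i,4],l==i) for i in range(1,k) if s[i,4]>=amin]
E
python3 - <<'E'
from h import *
for n,crop in(("top",(150,300,150,530)),("scene",(150,430,100,460))):
    im=cv2.imread(f"pics/{n}0.png");hsv=cv2.cvtColor(im,cv2.COLOR_BGR2HSV).astype(int)
    H,S,V=hsv[...,0],hsv[...,1],hsv[...,2]
    roi=np.zeros(H.shape,bool);roi[crop[0]:crop[1],crop[2]:crop[3]]=1
    for nm,m,z in(("blue",(H>100)&(H<130)&(S>150),.06),("brass",(H>10)&(H<28)&(S>130)&(V>80),.045),("orange",(H>3)&(H<16)&(S>120)&(V>150),.055),("red",((H<4)|(H>174))&(S>180),.05)):
        for c,a,l in blobs(m&roi):
            r=cv2.minAreaRect(np.argwhere(l)[:,::-1].astype(np.float32))
            print(n,nm,np.round(c,1),a,np.round(ray(n,c,z),4),[np.round(x,1) for x in r])
    dk=(S>15)
im=cv2.imread("pics/top0.png")
big=cv2.resize(im[150:300,150:240],None,fx=4,fy=4,interpolation=cv2.INTER_CUBIC);b2=cv2.resize(im[150:300,350:530],None,fx=4,fy=4,interpolation=cv2.INTER_CUBIC)
cv2.imwrite("pics/a.png",big);cv2.imwrite("pics/b.png",b2)
E
```

```text
top blue [186.8 256.3] 444 [0.5411 0.2311 0.06  ] [array([186.5, 256.3]), array([ 8.7, 52.5]), np.float64(66.0)]
top brass [436.  191.5] 16 [ 0.6428 -0.196   0.045 ] [array([436. , 191.5]), array([3., 4.]), np.float64(90.0)]
top brass [393.9 203.8] 18 [ 0.6234 -0.1228  0.045 ] [array([393.8, 203.8]), array([3.5, 4.2]), np.float64(45.0)]
top brass [420.6 218.5] 80 [ 0.5966 -0.1675  0.045 ] [array([421. , 217.5]), array([13.2, 15.6]), np.float64(31.0)]
top brass [449.8 233.4] 16 [ 0.5696 -0.216   0.045 ] [array([450. , 233.5]), array([4., 3.]), np.float64(0.0)]
top brass [407.1 245.9] 18 [ 0.5501 -0.1422  0.045 ] [array([407., 246.]), array([4., 4.]), np.float64(90.0)]
top orange [422.9 217.6] 309 [ 0.5966 -0.1696  0.055 ] [array([423. , 217.5]), array([19., 18.]), np.float64(90.0)]
top red [470.5 221. ] 399 [ 0.5892 -0.2513  0.05  ] [array([470.2, 222.9]), array([14.9, 45.8]), np.float64(6.3)]
scene blue [404.8 187.2] 222 [0.5458 0.2257 0.06  ] [array([404.9, 187.1]), array([ 6.4, 35.8]), np.float64(35.2)]
scene brass [240.4 287.9] 11 [ 0.5519 -0.1442  0.045 ] [array([240.5, 288. ]), array([2., 3.]), np.float64(90.0)]
scene brass [274.7 310.9] 18 [ 0.624  -0.1242  0.045 ] [array([274.8, 310.8]), array([3.5, 4.2]), np.float64(45.0)]
scene brass [207.4 317.9] 19 [ 0.5713 -0.2169  0.045 ] [array([207.5, 318. ]), array([4., 3.]), np.float64(90.0)]
scene brass [242. 344.] 27 [ 0.6448 -0.1981  0.045 ] [array([242. , 344.5]), array([7., 4.]), np.float64(90.0)]
scene orange [240.4 309.8] 255 [ 0.596  -0.1698  0.055 ] [array([240.5, 309.5]), array([15., 19.]), np.float64(90.0)]
```

View pics/a.png

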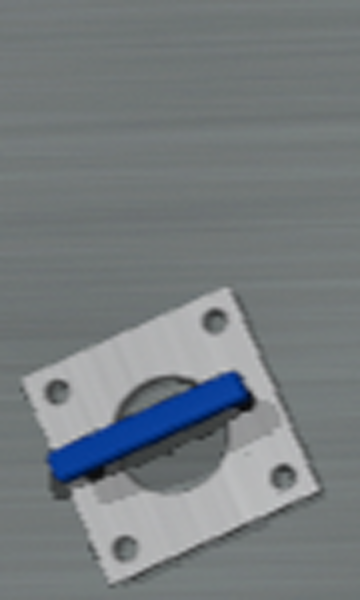

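View pics/b.png

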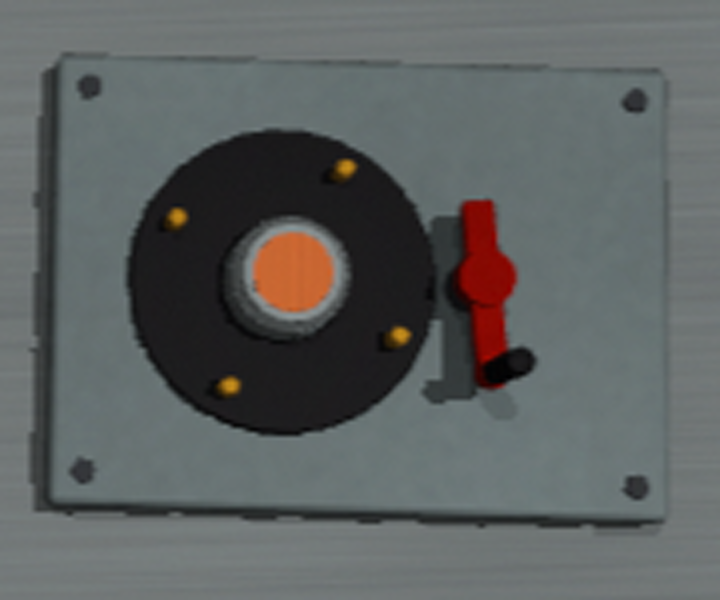

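Run:
```python
from h import *
s=[ray("top",np.array(p)/4+[350-.4,150-.4],.025)[:2] for p in((90,86),(634,100),(82,470),(636,487))]
print("screws",np.round(s,4))
for a,b in((1,0),(3,2)): d=s[b]-s[a];print("deck y-ang",np.degrees(np.arctan2(d[1],d[0]))-90)
for a,b in((2,0),(3,1)): d=s[b]-s[a];print("deck x-ang",np.degrees(np.arctan2(d[1],d[0])))
h=[ray("top",np.array(p)/4+[150-.4,150-.4],.012)[:2] for p in((215,321),(57,391),(284,476),(125,547))]
print("holes",np.round(h,4),np.mean(h,0))
for a,b in((0,1),(2,3)): d=h[b]-h[a];print(np.degrees(np.arctan2(d[1],d[0])),np.linalg.norm(d))
im=cv2.imread("pics/top0.png");g=cv2.cvtColor(im,cv2.COLOR_BGR2HSV).astype(int)
H,S,V=g[...,0],g[...,1],g[...,2]
# plate contour
m=np.zeros(H.shape,bool);m[215:305,145:240]=1
m&=((V>165)&(S<30))|((H>100)&(S>150))
m=cv2.morphologyEx(m.astype(np.uint8),cv2.MORPH_CLOSE,np.ones((5,5)))
c=max(cv2.findContours(m,0,2)[0],key=cv2.contourArea);print("plate rect",cv2.minAreaRect(c),ray("top",cv2.minAreaRect(c)[0],.012))
# bar ends: topface
for nm in("top","scene"):
    im=cv2.imread(f"pics/{nm}0.png");g=cv2.cvtColor(im,cv2.COLOR_BGR2HSV).astype(int);H,S,V=g[...,0],g[...,1],g[...,2]
    r=np.zeros(H.shape,bool);
    if nm=="top": r[215:305,145:240]=1
    else: r[160:230,360:440]=1
    b=(H>100)&(H<130)&(S>150)&r
    print(nm,"V",np.percentile(V[b],[5,25,50,75,95]))
    p=np.array([ray(nm,q[::-1],.057)[:2] for q in np.argwhere(b)]);mu=p.mean(0);w,v=np.linalg.eigh(np.cov(p.T));ax=v[:,1];t=(p-mu)@ax
    print(mu,np.degrees(np.arctan2(ax[1],ax[0])),t.min(),t.max(),mu+ax*(t.min()+t.max())/2)
for n,u,z in(("top",(503-0,362-0),.096),):
    print("pin",ray("top",(350+522/4,150+360/4),.096))
for z in (.05,):print("pivot",ray("top",(350+487/4,150+277/4),z))
```

```text
screws [[ 0.6862 -0.0894]
 [ 0.6732 -0.3285]
 [ 0.5167 -0.0797]
 [ 0.5029 -0.3191]]
deck y-ang -3.1193547702506947
deck y-ang -3.315945093107203
deck x-ang -3.2836579677303726
deck x-ang -3.1774744222653375
holes [[0.5916 0.2122]
 [0.5624 0.2823]
 [0.522  0.1823]
 [0.4927 0.2525]] [0.54217974 0.23229699]
112.64715681896799 0.07601768956307987
112.66657024023591 0.07606292894636058
plate rect ((190.81163024902344, 258.58563232421875), (55.3668327331543, 58.42897415161133), 65.55604553222656) [0.54113329 0.23468266 0.012     ]
top V [ 59.15 128.75 152.   154.   156.  ]
[0.54140153 0.23172257] 112.86520821238985 -0.04374254678821893 0.044254929939939396 [0.54130198 0.23195863]
scene V [ 93.   131.25 151.   152.75 154.  ]
[0.54344962 0.22846752] 113.63828395078353 -0.046241158859691475 0.047553535122417105 [0.54318651 0.22906865]
pin [ 0.55152488 -0.25332708  0.096     ]
pivot [ 0.59218043 -0.25351232  0.05      ]
```

Run:
```python
from h import *
im=cv2.imread("pics/scene0.png")
cv2.imwrite("pics/c.png",cv2.resize(im[160:240,350:450],None,fx=6,fy=6,interpolation=cv2.INTER_CUBIC))
cv2.imwrite("pics/d.png",cv2.resize(im[255:375,140:300],None,fx=5,fy=5,interpolation=cv2.INTER_CUBIC))
```

```text
(no output)
```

View pics/d.png

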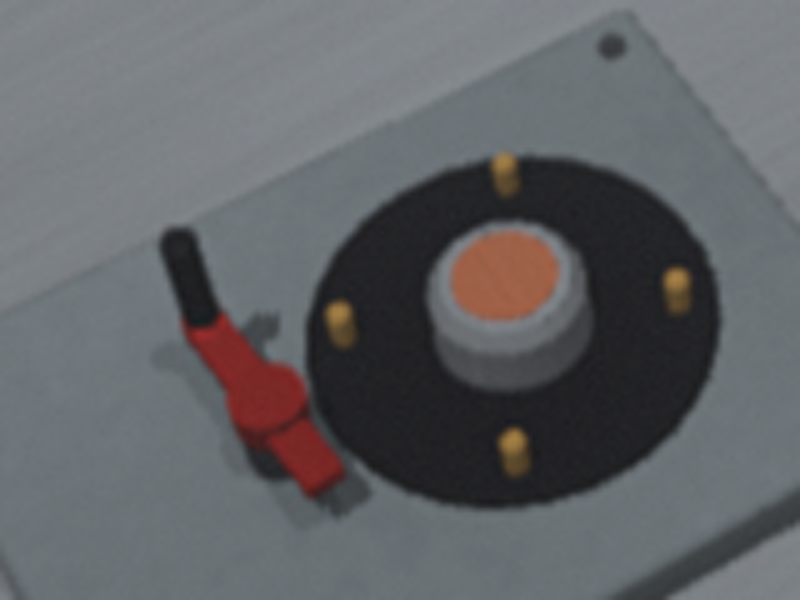

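View pics/c.png

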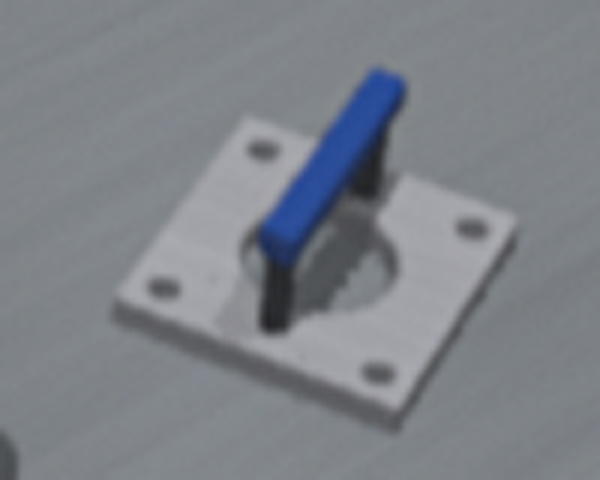

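```bash
cat >> h.py <<'E'
def R(ang): # tool down, tool y at ang (deg, world)
    a=np.radians(ang);y=np.array([np.cos(a),np.sin(a),0]);z=np.array([0,0,-1.]);return np.c_[np.cross(y,z),y,z]
FL=np.array([.5420,.2315]);PORT=np.array([.5970,-.1698])
def st(tag=""): print(tag,"t",round(arm.current_t(),2),"p",np.round(arm.current_ee_pos(),4),"F",np.round(arm.current_force(),2),"M",np.round(arm.current_torque(),3),"w",round(arm.current_width(),4))
E
python3 - <<'E'
from h import *
for a in(22.7,202.7): print(arm.solve_ik([*FL,.12],R(a)), arm.solve_ik([*PORT,.12],R(a-7.7)))
arm.move_to([*FL,.10],R(22.7)); st()
arm.grip(.05);st()
arm.move_l([*FL,.034],feed=.1);st()
E
```

```text
[ 1.73244241e+01  3.14288810e+01  8.83365369e+01 -2.54444375e-14
  6.02345821e+01 -5.37557593e+00] [-2.13871866e+01  3.35992726e+01  8.36921047e+01 -2.54444375e-14
  6.27086226e+01 -3.63871866e+01]
[ 1.73244241e+01  3.14288810e+01  8.83365369e+01 -2.54444375e-14
  6.02345821e+01  1.74624424e+02] [-2.13871866e+01  3.35992726e+01  8.36921047e+01 -2.54444375e-14
  6.27086226e+01  1.43612813e+02]
 t 1.85 p [0.5418 0.2324 0.1003] F [-0.05  0.69  0.35] M [-0.023  0.031 -0.041] w 0.0913
 t 2.62 p [0.542  0.2315 0.1   ] F [ 0.02  0.92 -0.68] M [-0.093  0.046 -0.007] w 0.0499
 t 3.43 p [0.5423 0.2316 0.0344] F [ 1.07 -0.3   0.46] M [-0.116 -0.023 -0.002] w 0.0499
```

Run:
```python
from h import *
arm.grip(.008);st("gripped")
arm.move_l([*FL,.15],feed=.12);arm.sleep(.2);st("lift")
for n in("top","scene"): cv2.imwrite(f"pics/{n}1.png",arm.snapshot(n)[:,:,::-1])
arm.move_to([*PORT,.14],R(15.0));arm.sleep(.4);st("over port")
for n in("top","scene"): cv2.imwrite(f"pics/{n}2.png",arm.snapshot(n)[:,:,::-1])
a=cv2.imread("pics/top2.png")[100:340,280:580];b=cv2.imread("pics/scene2.png")[150:390,120:420]
cv2.imwrite("pics/e.png",cv2.resize(np.hstack([a,b]),(800,320)))
```

```text
gripped t 4.08 p [0.5422 0.2316 0.0342] F [-0.29 -0.49  2.34] M [-0.012 -0.053 -0.049] w 0.0135
lift t 5.39 p [0.5417 0.2314 0.1494] F [-0.18 -0.42 -3.35] M [-0.051 -0.008  0.016] w 0.0139
over port t 7.39 p [ 0.5971 -0.1695  0.14  ] F [-0.15  0.28 -4.02] M [-0.102  0.016  0.022] w 0.0136
```

View pics/e.png

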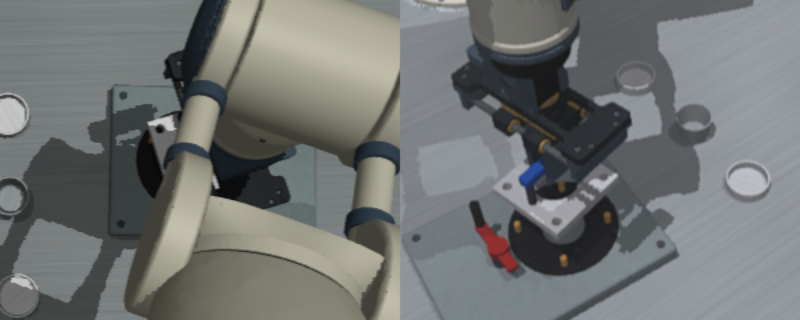

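The scene view shows the flange held level above the port, with the pans and cup untouched. Next I'll lower it in small guarded steps.

```bash
cat >> h.py <<'E'
def F(n=4):
    v=[]
    for _ in range(n): v.append(np.r_[arm.current_force(),arm.current_torque()]);arm.sleep(.01)
    return np.mean(v,0)
def descend(x,y,z,ang,zend,b,step=.001,fz=6,flat=12,k=1e-4,log=True,feed=.03,tend=70):
    while z>zend and arm.current_t()<tend:
        z-=step
        arm.move_l([x,y,z],R(ang),feed=feed);f=F()-b
        if log: print(round(arm.current_t(),2),"cmd",np.round([x,y,z],4),"z",round(arm.current_ee_pos()[2],4),"F",np.round(f[:3],1),"Mz",round(f[5],2))
        if abs(f[2])>fz or np.hypot(f[0],f[1])>flat: return x,y,z,False
        for i in(0,1):
            d=k*f[i] if abs(f[i])>1 else 0
            if i==0:x+=d
            else:y+=d
    return x,y,z,True
E
python3 - <<'E'
from h import *
arm.move_l([*PORT,.094],feed=.1);arm.sleep(.3);b=F(10);print(np.round(b,2))
np.save("b.npy",b)
r=descend(*PORT,.094,15.,.0795,b);print(r);np.save("s.npy",r[:3]);st()
E
```

```text
[-0.09  0.08 -4.14 -0.09  0.02  0.02]
8.77 cmd [ 0.597  -0.1698  0.093 ] z 0.093 F [ 0.  -0.2  0.4] Mz 0.01
9.05 cmd [ 0.597  -0.1698  0.092 ] z 0.0919 F [ 0.1 -0.4  0.4] Mz -0.02
9.33 cmd [ 0.597  -0.1698  0.091 ] z 0.0909 F [-0.1  0.3  0.4] Mz -0.01
9.62 cmd [ 0.597  -0.1698  0.09  ] z 0.09 F [0.  0.1 0.7] Mz -0.04
9.9 cmd [ 0.597  -0.1698  0.089 ] z 0.0889 F [0.  0.  0.2] Mz -0.0
10.18 cmd [ 0.597  -0.1698  0.088 ] z 0.0879 F [ 0.3 -0.1  0.1] Mz -0.03
10.47 cmd [ 0.597  -0.1698  0.087 ] z 0.087 F [-0.3  0.1  0.6] Mz -0.02
10.75 cmd [ 0.597  -0.1698  0.086 ] z 0.086 F [ 0.6 -0.   0.1] Mz -0.02
11.03 cmd [ 0.597  -0.1698  0.085 ] z 0.085 F [-0.3 -0.1  0.1] Mz -0.02
11.32 cmd [ 0.597  -0.1698  0.084 ] z 0.0839 F [0.2 0.  0.8] Mz -0.03
11.6 cmd [ 0.597  -0.1698  0.083 ] z 0.0829 F [ 0.4 -0.1  0.3] Mz -0.02
11.88 cmd [ 0.597  -0.1698  0.082 ] z 0.082 F [-0.2  0.   0. ] Mz -0.01
12.17 cmd [ 0.597  -0.1698  0.081 ] z 0.0809 F [-0.1 -0.1  0.4] Mz -0.02
12.45 cmd [ 0.597  -0.1698  0.08  ] z 0.08 F [ 0.5  0.6 -0.1] Mz -0.01
12.73 cmd [ 0.597  -0.1698  0.079 ] z 0.079 F [ 0.4 -0.   0.4] Mz -0.02
(np.float64(0.597), np.float64(-0.1698), 0.07899999999999999, True)
 t 12.73 p [ 0.597  -0.1698  0.079 ] F [-1.42  0.22 -3.06] M [-0.115 -0.045 -0.033] w 0.0139
```

Run:
```python
from h import *
b=np.load("b.npy");s=np.load("s.npy")
r=descend(*s,15.,.0655,b,step=.0007,fz=5);print(r);np.save("s.npy",r[:3]);st()
```

```text
13.02 cmd [ 0.597  -0.1698  0.0783] z 0.0783 F [0.4 0.1 0.3] Mz 0.01
13.3 cmd [ 0.597  -0.1698  0.0776] z 0.0776 F [0.  0.2 0.3] Mz -0.02
13.58 cmd [ 0.597  -0.1698  0.0769] z 0.0769 F [-0.   0.   0.3] Mz -0.05
13.87 cmd [ 0.597  -0.1698  0.0762] z 0.0761 F [ 0.4  0.2 -0.2] Mz -0.03
14.15 cmd [ 0.597  -0.1698  0.0755] z 0.0755 F [ 0.1  0.3 -0.1] Mz -0.01
14.43 cmd [ 0.597  -0.1698  0.0748] z 0.0748 F [-0.1 -0.1  0. ] Mz -0.04
14.72 cmd [ 0.597  -0.1698  0.0741] z 0.0741 F [ 0.1 -0.3  0.5] Mz 0.0
15.0 cmd [ 0.597  -0.1698  0.0734] z 0.0734 F [-0.1 -0.2 -0.1] Mz -0.02
15.28 cmd [ 0.597  -0.1698  0.0727] z 0.0727 F [ 0.3 -0.1  0.6] Mz -0.04
15.57 cmd [ 0.597  -0.1698  0.072 ] z 0.072 F [ 0.2 -0.3  0.3] Mz 0.0
15.85 cmd [ 0.597  -0.1698  0.0713] z 0.0713 F [-0.5 -0.1  0.2] Mz -0.03
16.13 cmd [ 0.597  -0.1698  0.0706] z 0.0706 F [ 0.3 -0.   0.3] Mz 0.02
16.42 cmd [ 0.597  -0.1698  0.0699] z 0.0699 F [-0.2  0.4  0.2] Mz -0.03
16.7 cmd [ 0.597  -0.1698  0.0692] z 0.0692 F [-0.  -0.   0.1] Mz -0.03
16.98 cmd [ 0.597  -0.1698  0.0685] z 0.0685 F [0.2 0.2 0. ] Mz -0.05
17.27 cmd [ 0.597  -0.1698  0.0678] z 0.0678 F [-0.2  0.2  0.3] Mz -0.01
17.55 cmd [ 0.597  -0.1698  0.0671] z 0.0671 F [ 0.3 -0.5  0.4] Mz -0.02
17.83 cmd [ 0.597  -0.1698  0.0664] z 0.0664 F [-0.  -0.3  0.3] Mz -0.03
18.12 cmd [ 0.597  -0.1698  0.0657] z 0.0657 F [ 0.1 -0.3  0.7] Mz -0.02
18.4 cmd [ 0.597  -0.1698  0.065 ] z 0.0652 F [-0.4 -0.1  4.6] Mz -0.01
(np.float64(0.597), np.float64(-0.1698), np.float64(0.06499999999999986), True)
 t 18.4 p [ 0.5971 -0.1698  0.0652] F [-0.87  0.97  1.35] M [-0.029  0.232 -0.019] w 0.0143
```

It slid all the way in and touched the seat at TCP z of about 0.065, with only about 5 N of contact. I'll release it and look.

Run:
```python
from h import *
s=np.load("s.npy")
arm.grip(.045);st("rel")
arm.move_l([s[0],s[1],.16],feed=.12);st("up")
arm.move_to([.42,-.30,.2],R(-93));arm.sleep(.2);st()
for n in("top","scene"): cv2.imwrite(f"pics/{n}3.png",arm.snapshot(n)[:,:,::-1])
a=cv2.imread("pics/top3.png")[140:300,340:540];b=cv2.imread("pics/scene3.png")[230:390,120:320]
cv2.imwrite("pics/f.png",cv2.resize(np.hstack([a,b]),(800,320),interpolation=cv2.INTER_CUBIC))
```

```text
rel t 19.05 p [ 0.597  -0.1698  0.065 ] F [-0.01  1.18  0.21] M [-0.049  0.041 -0.002] w 0.045
up t 19.99 p [ 0.5966 -0.1696  0.1593] F [-0.56 -0.54  0.42] M [-0.053  0.085  0.005] w 0.0449
 t 21.61 p [ 0.4203 -0.2998  0.1998] F [ 0.26 -0.44  0.34] M [-0.045  0.232  0.044] w 0.0453
```

View pics/f.png

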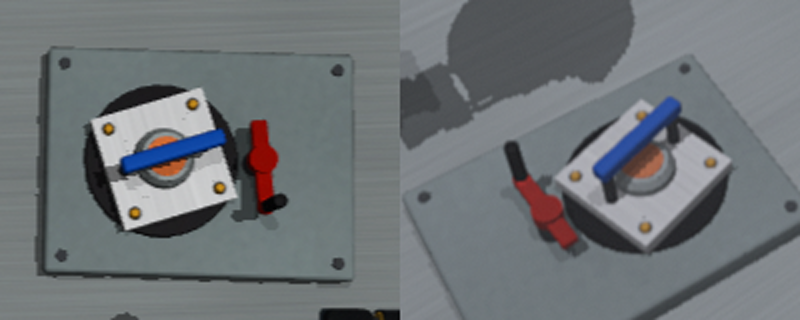

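The flange sits with all four studs through its holes. The pin top is at about (479.5,240.5) in the top view and (176.5,303) in the scene view.

Run:
```python
from h import *
print(ray("top",(479.5,240.5),.096),ray("scene",(176.5,303),.096))
th=np.radians(-3.2);Rz=np.array([[np.cos(th),-np.sin(th)],[np.sin(th),np.cos(th)]])
PV=PORT+Rz@[0,-.082];P=lambda q:PV+.040*np.array([np.cos(np.pi+th+q),np.sin(np.pi+th+q)])
print("pivot",PV,"pin",P(0))
A=lambda q:-93.2+np.degrees(q)
arm.move_to([*P(0),.13],R(A(0)));arm.sleep(.2);st()
arm.move_l([*P(0),.063],feed=.08);st("down")
arm.grip(.018);st("caged")
for n in("top","scene"): cv2.imwrite(f"pics/{n}4.png",arm.snapshot(n)[:,:,::-1])
cv2.imwrite("pics/g.png",cv2.resize(cv2.imread("pics/scene4.png")[230:390,80:320],None,fx=3,fy=3,interpolation=cv2.INTER_CUBIC))
```

```text
[ 0.55075569 -0.251666    0.096     ] [ 0.55442663 -0.25190704  0.096     ]
pivot [ 0.59242264 -0.25167214] pin [ 0.55248501 -0.24943928]
 t 22.58 p [ 0.5521 -0.2501  0.1307] F [ 0.68 -0.1  -0.05] M [-0.032  0.187  0.   ] w 0.0451
down t 23.57 p [ 0.5528 -0.2496  0.0635] F [ 0.3   0.57 -0.28] M [-0.116  0.138 -0.027] w 0.0452
caged t 24.18 p [ 0.5525 -0.2494  0.063 ] F [-0.06 -0.18  0.08] M [-0.06   0.154  0.016] w 0.0177
```

View pics/g.png

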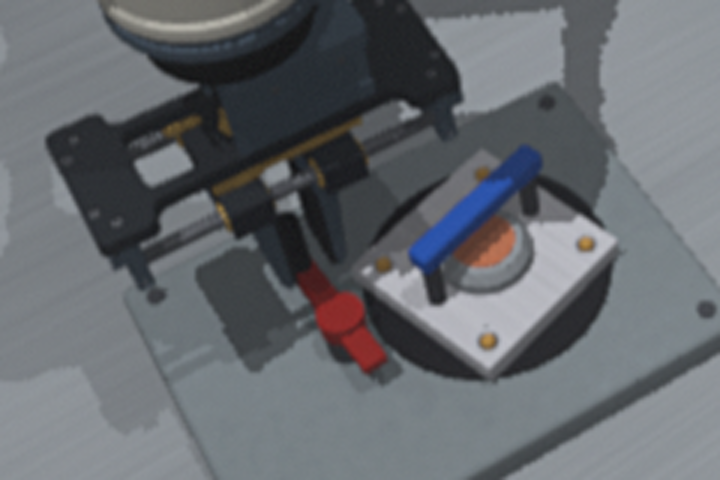

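The pin is between the fingers. Next I'll swing it along the arc in steps, checking force as I go.

Run:
```python
from h import *
th=np.radians(-3.2);Rz=np.array([[np.cos(th),-np.sin(th)],[np.sin(th),np.cos(th)]])
PV=PORT+Rz@[0,-.082];P=lambda q:PV+.040*np.array([np.cos(np.pi+th+q),np.sin(np.pi+th+q)])
b=F(6)
for d in range(6,91,6):
    q=np.radians(d)
    arm.move_l([*P(q),.063],R(-93.2+d),feed=.04);f=F(2)-b
    print(d,round(arm.current_t(),1),np.round(f[:3],1))
    if np.linalg.norm(f[:3])>12: print("stop");break
for n in("top","scene"): cv2.imwrite(f"pics/{n}5.png",arm.snapshot(n)[:,:,::-1])
cv2.imwrite("pics/h.png",cv2.resize(cv2.imread("pics/scene5.png")[230:390,80:320],None,fx=3,fy=3,interpolation=cv2.INTER_CUBIC))
```

```text
6 24.6 [-0.2  0.1 -0.3]
12 24.9 [ 0.  -0.7 -0.1]
18 25.1 [-0.   0.5 -0.5]
24 25.4 [-0.3 -0.2 -0.5]
30 25.7 [-1.1 -0.5  0. ]
36 26.0 [0.2 0.1 0.6]
42 26.2 [ 0.  -0.3  0.5]
48 26.5 [ 0.2 -0.5 -0.1]
54 26.8 [-0.7  0.2 -0.7]
60 27.1 [0.4 0.  0.3]
66 27.4 [-0.4 -0.4  0.2]
72 27.6 [-0.3 -0.4 -0.1]
78 27.9 [-0.2 -0.3 -0.7]
84 28.2 [-0.1  0.1 -0.1]
90 28.4 [ 0.3  0.  -0.6]
```

View pics/h.png

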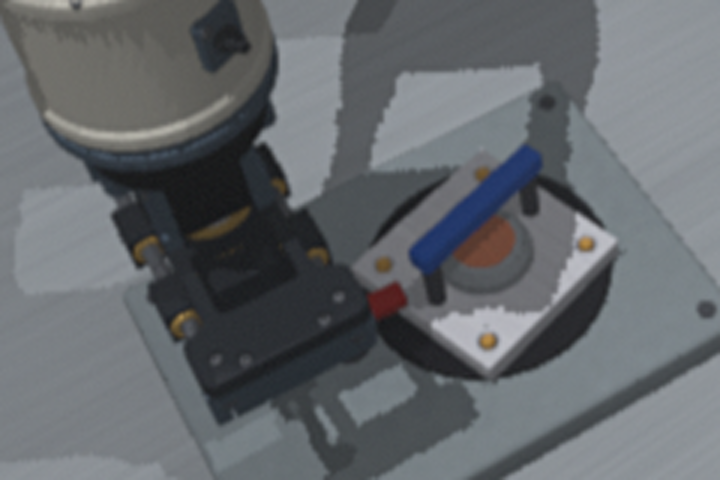

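The arm is over the plate edge. I'll push on gently until it meets the stop, then open and retreat.

Run:
```python
from h import *
th=np.radians(-3.2);Rz=np.array([[np.cos(th),-np.sin(th)],[np.sin(th),np.cos(th)]])
PV=PORT+Rz@[0,-.082];P=lambda q:PV+.040*np.array([np.cos(np.pi+th+q),np.sin(np.pi+th+q)])
b=F(8)
for d in range(91,101):
    arm.move_l([*P(np.radians(d)),.063],R(-93.2+90),feed=.02);f=F(4)-b
    print(d,round(arm.current_t(),1),np.round(f[:3],1))
    if np.linalg.norm(f[:2])>4: print("stop");break
arm.grip(.035);st()
p=arm.current_ee_pos()
arm.move_l([p[0],p[1],.16],feed=.1)
arm.move_to([.42,-.36,.22],R(-3.2));arm.sleep(.2);st()
for n in("top","scene"): cv2.imwrite(f"pics/{n}6.png",arm.snapshot(n)[:,:,::-1])
a=cv2.imread("pics/top6.png")[140:300,340:540];b=cv2.imread("pics/scene6.png")[230:390,120:320]
cv2.imwrite("pics/i.png",cv2.resize(np.hstack([a,b]),(800,320),interpolation=cv2.INTER_CUBIC))
```

```text
91 28.9 [-0.8 -1.1 -0.1]
92 29.2 [-0.5 -0.6 -0.6]
93 29.5 [-0.9 -0.7 -0.4]
94 29.8 [-0.2 -0.5 -0.6]
95 30.0 [-5.8 -1.6  1.4]
stop
 t 30.5 p [ 0.5938 -0.2916  0.063 ] F [ 0.41 -0.32 -0.85] M [-0.044  0.037  0.011] w 0.0348
 t 32.62 p [ 0.4209 -0.3595  0.2194] F [ 0.62 -0.51  0.26] M [-0.098  0.109  0.023] w 0.035
```

View pics/i.png

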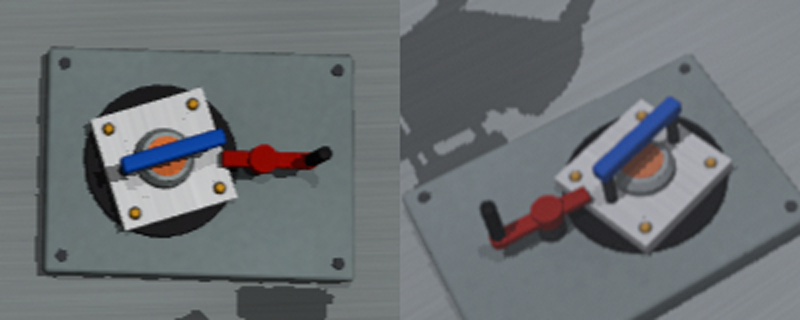

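The flange is flush with its studs through, and the dog lies along the deck's y axis over the plate edge, against its stop. The arm is clear of everything.

Run:
```python
from h import *
a=cv2.imread("pics/top0.png").astype(int);b=cv2.imread("pics/top6.png").astype(int)
print("pans/cup diff",[np.abs(a-b)[y-20:y+20,x-20:x+20].mean().round(2) for x,y in((286,186),(287,249),(292,322))])
arm.sign_off();print("signed off")
```

```text
pans/cup diff [np.float64(2.26), np.float64(1.84), np.float64(2.36)]
the job is handed in; nothing more can be done
signed off
```

The flange is flush on its seat with all four studs through its holes, and the red dog is swung in against its stop. I handed the job in shortly after 32.6 s on the robot's clock; sign-off gives no verdict.

- **Flange:** I gripped it by the blue handle and turned it 7.7° to match the stud angle measured in the pictures (15.0° in world axes). I then lowered it in steps of 1 mm and then 0.7 mm, watching the wrist force. The holes met the studs on the first try, so no turning search by feel was needed. Contact came only at the seat, at about 4.6 N.
- **Dog:** I caged its pin loosely between the fingers and swung it round until it met the stop. The push at the stop was about 6 N.
- **Last checks:** Both cameras show the flange level with the dog arm over its edge along the deck's y axis. The robot was clear of everything. Image patches round the cup and both pans match the first picture to within 1.8 to 2.4 grey levels, so they have not moved.
- **Not fully agreeing:** The two cameras differed by about 2 to 4 mm on some points, such as the dog's pin and the flange's handle. This caused no trouble. I did not measure the dog's joint angle; I judged it from the stop contact and the pictures.

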